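# Clear the terminal guard and close the hold-down bar of a cell cradle

## Robot

A 7-joint arm with a two-finger parallel gripper is mounted at the origin on the work surface. World frame = base frame: x ahead of the robot, y to its left, z up, the work surface at z = 0. Lengths are in m, angles in rad, forces in N, time in s.
With the tool pointing down it reaches from about 0.4 to 0.85 m from the base axis. Payload 6.9 kg.
Tool frame: the origin (TCP) lies on the centre line of the jaws, within the pads' length; the fingertips stand 17 mm ahead of it and the grasp point (between the pads) lies 2 mm behind it (bot.tip_extent is the distance from the TCP to the fingertips, in m); z points along the fingers, y is the line along which they close (so a half turn about z gives the same grasp; the last joint's range is limited). The gripper opens to 85 mm and grips with 20 to 120 N. Pads are 22 mm wide; open, the fingers measure 114 mm over their backs; the gripper's body (76 mm by 85 mm) begins 54 mm behind the grasp point. The pads swing forward as they close: fully open they stand 13 mm farther back than shut.
Start: joints at [1.389, 0.507, -0.238, 1.5, 0.126, 1.149, -0.155], TCP at [0.177, -0.599, 0.248] pointing down, gripper open.
Joint ranges: [-3.08, 3.08], [-0.24, 2.05], [-1.43, 1.35], [0, 2.5], [-1.52, 4.66], [0.17, 1.96], [-2.89, 2.89]. Speed limits (rad/s): [2.39, 2.39, 3.14, 3.14, 3.14, 3.14, 3.14].

## Interface

Orientations are given as [roll, pitch, yaw] about the fixed x, y, z axes, in that order (R = Rz(yaw) Ry(pitch) Rx(roll)).
In Python, from bench import readout, viewer, ticket, bot gives the robot as it stands.
- The arm moves only by the shell command python3 -m jog 'ROWS'. ROWS is JSON, a list of rows, each a list of 3 entries, a list of its own where there are three numbers: the shift along the world's x, y, z in mm, then the turn, a rotation vector about the world's x, y, z in rad, then the closure, from 0 (fully open) to 1 (shut). In form: [[[x, y, z], [wx, wy, wz], fingers], ...]. A call has 1 to 10 rows; each row is the pose to reach, as a shift and turn from the pose commanded when the call began; what a row does not reach only later rows make up. A row lasts 1/12 s, in which the tool goes at most 41.7 mm and 7.16 degrees, less where a joint would pass 70% of its speed; a pose out of reach is approached as far as the arm can. A call with a gripper value outside its range is refused whole. The fingers move at their own pace and stop on an object; the grip force is fixed at half the most. Time passes only in rows, so rows that repeat a pose let the fingers close. It gives the time, the measured TCP pose, the force, the opening and the grip force at its end, in the units of the state.
- readout.state(): the state, without advancing time (a new reading comes with each control period).
- viewer.get_image(name): name is "scene" or "top" or "wrist"; returns a dict with "img" (384x512x3 uint8, red, green, blue), "mtx" (3x3 intrinsics, pixels), "R" (3x3) and "t" (3): a world point X has camera coordinates R X + t. Camera axes: x right, y down, z forward; pixel columns grow to the right and rows downward; lengths in m; the calibration is good to about 2 mm. A picture is of the moment at which its call begins. There is no depth.
- ticket.sign_off(): hands the job in; it is judged then, once.
The state is a dict: "time_s": time; "qpos": joint angles; "joint_vel": joint speeds; "effort": joint torques, N m; "eef_pos": TCP position; "orientation": TCP orientation; "force": force on the tool from outside, world axes, zero at the start; "moment": the same for the moment, N m; "width": opening from 0.0 (shut) to 1.0 (fully open); "grasp_force": force on a finger pad.
Only numpy, scipy, OpenCV 4.12 (cv2) and the standard library are available. Lean on these libraries where they do the work, as an engineer would, in place of code of your own. Each camera call takes 0.05 s, during which the arm holds its last target. There are 200 camera calls.

## Task

The terminal guard still lies across the row of battery cells, in the way of the cradle's hold-down bar. First lift the guard off and set it down, not dropped, flat in the empty tray with its grip rib upwards; then swing the bar down without slamming it until it rests fully home in its catch. Leave the strapped pair of cells, the screwdriver and the tape roll where they are.

Things in the scene. Friction and masses are not known exactly. Their poses are not given: they have to be found in the camera images.
- cradle: Fixed aluminium cradle, base 170 (x) x 214 (y) x 8 mm, four dark cells in a row along y. Origin: centre of underside, on the bench. Heights over the bench: cell tops 78, their square terminals (24 mm, at x = -52 and 52) 83 mm. At y = +95: steel hinge bracket, 54 wide in x, 104 high. At y = -95: the catch, a steel fork the bar drops into, 48 wide in x, 14 thick in y, cheeks 102, saddle 82 high.
- bar (a joint): Angle (rad) of the flat steel hold-down bar, 28 mm wide (along the cradle's x), 12 thick, reaching 245 mm from its hinge. 0: level along the cradle's -y, over the middle of the cells and fully home in the catch; pi/2: upright above the hinge; more: leaning past upright (at most 2.0). The hinge is stiff: the bar stays where left; about 2 to 4 N at its end moves it.
- bar_grip (a point): Point on the centre line of the bar, at mid-thickness, 225 mm from the hinge and 20 mm short of its free end. With the bar closed it is 88 mm above the bench and 28 mm beyond the catch fork's outer face; the bar can be pinched here across its 28 mm width or pushed.
- bar_hinge (a point): The bar's hinge pin: on the cradle at x = 0, y = +95 mm, 88 mm above the bench; the pin runs along the cradle's x axis.
- guard: Loose light grey plastic terminal guard, about 0.2 kg: a flat plate 150 (x) x 66 (y) x 8 mm with an upright grip rib in the middle of its top, 100 mm long (x), 16 mm thick (y), rising 34 mm above the plate (42 mm in all). Origin: centre of the plate's underside; z up. It starts lying on the cells' terminals, roughly across the row.
- tray: Fixed shallow white open tray on the bench, to one side of the cradle, 220 (x) x 150 (y) x 25 mm outside, walls and floor 5 mm thick. Origin: centre of its underside, on the bench.
- pack: Bystander: two dark battery cells strapped together, loose, 148 (x) x 72 (y) x 75 mm, on the other side of the cradle from the tray. Origin: centre of its underside.
- driver: Bystander: loose screwdriver 200 mm long lying on the bench beyond the cradle. Origin: under its middle.
- tape: Bystander: loose clear tape roll lying flat, 96 mm across, 40 mm high. Origin: centre of its underside.
There are look-alikes about, which are no part of the job. Of the things like the guard, leave any that is green or orange; of the rest the larger one is meant.

How it is judged:
On the way, in this order (a step that is already met when the one before it is completed fails the run):
1. the guard lies flat in the tray, rib up, let go, while the bar is still open (z of guard in the frame of tray below 0.012 m and horizontal distance between guard and tray below 0.06 m and angle between guard's own z axis and vertical below 0.08 rad and value of joint bar above 0.5 rad and contact force between the fingers and guard below 0.1 N), for 0.2 s.
2. the bar is swung down home into its catch (value of joint bar below 0.035 rad), for 0.2 s.
At the end, for the whole second after the job is handed in: The guard lies flat (within 0.08 rad, rib up) on the tray's floor, its centre within 60 mm of the tray's, at rest, and the bar rests in its catch (joint below 0.035 rad), still (z of guard in the frame of tray below 0.012 m and horizontal distance between guard and tray below 0.06 m and angle between guard's own z axis and vertical below 0.08 rad and linear speed of guard below 0.02 m/s and value of joint bar below 0.035 rad and velocity of joint bar between -0.05 and 0.05 rad/s); the robot touches nothing.
It fails at once if the guard is dropped or thrown (faster than 0.6 m/s with no finger on it) (linear speed of guard above 0.6 m/s and contact force between the fingers and guard below 0.1 N).
It fails at once if the bar is slammed (closing faster than 2.5 rad/s) (velocity of joint bar below -2.5 rad/s).
It fails at once if a bystander (cell pair, screwdriver, tape roll) is moved by more than 30 mm (distance of any of pack, driver, tape from where it was at the start of the episode above 0.03 m).
It also fails if it takes over 72 s, if anything falls off the work surface, if the arm or the gripper's body presses on something with over 40 N, if the wrist force passes 120 N, or if a joint passes its speed limit or range.

## Working session

There is one attempt and no reset: what is moved stays moved. The work goes in short steps, Python scripts to look and compute and a shell command to move; the robot and the scene stay as the last step left them, time stands still between calls to the robot, and variables do not carry over. Pictures are saved under pics/ and viewed, at most 10 in all, crops included, and the job is handed in when it is done.

```bash
mkdir -p pics
cat > h.py <<'E'
import numpy as np, cv2
from bench import readout, viewer, ticket, bot
def shot(name, fn):
    d=viewer.get_image(name); cv2.imwrite('pics/'+fn+'.png', d['img'][:,:,::-1]); np.savez('pics/'+fn+'.npz',**{k:np.array(v) for k,v in d.items()}); return d
def load(fn): return np.load('pics/'+fn+'.npz')
def ray(d,u,v):
    w=np.linalg.solve(d['mtx'],[u,v,1.]); R=d['R']; return -R.T@d['t'], R.T@w
def onplane(d,u,v,z):
    c,r=ray(d,u,v); return c+r*(z-c[2])/r[2]
def tri(d1,p1,d2,p2):
    A=[];b=[]
    for d,p in((d1,p1),(d2,p2)):
        c,r=ray(d,*p); r=r/np.linalg.norm(r); P=np.eye(3)-np.outer(r,r); A.append(P);b.append(P@c)
    x=np.linalg.lstsq(np.vstack(A),np.hstack(b),rcond=None)[0]
    return x, [np.linalg.norm(A[i]@x-b[i]) for i in(0,1)]
def proj(d,X):
    p=d['mtx']@(d['R']@np.array(X)+d['t']); return p[:2]/p[2]
E
python3 - <<'E'
from h import *
a=shot('scene','s0');b=shot('top','t0')
for d in(a,b): print(-d['R'].T@d['t'], d['R'][2])
s=readout.state(); print({k:np.round(s[k],3) for k in('time_s','eef_pos','orientation','width','force')})
E
```

```text
[ 0.95531971 -0.40138617  0.92043931] [-0.37279837  0.40778716 -0.83350525]
[ 0.37049033 -0.00692395  1.47111622] [ 0.14754114 -0.00285609 -0.9890518 ]
{'time_s': np.float64(0.1), 'eef_pos': array([ 0.177, -0.599,  0.248]), 'orientation': array([-3.14 ,  0.   ,  0.287]), 'width': np.float64(0.994), 'force': array([ 0.196, -0.584, -0.532])}
```

View pics/s0.png

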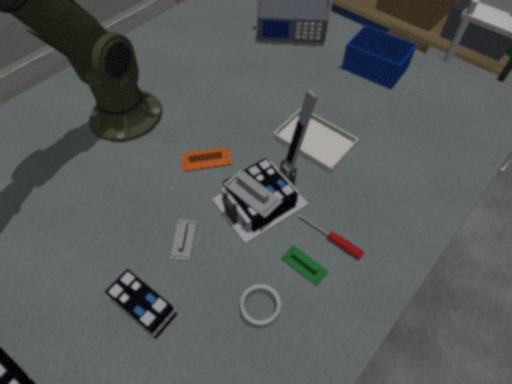

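View pics/t0.png

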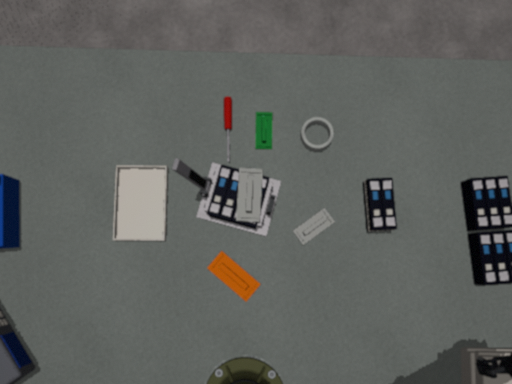

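The scene view has the guard on the cells around (252,190), with the bar up from (288,172) to (308,97) and the tray around (316,137). In the top view the guard is at (250,195), the tray at (140,203) and the cradle at (240,198). Next I enlarge both to pick out corners.

Run:
```python
from h import *
a=cv2.imread('pics/s0.png')[85:245,205:315];b=cv2.imread('pics/t0.png')[145:245,165:290]
A=cv2.resize(a,None,fx=3.5,fy=3.5,interpolation=cv2.INTER_CUBIC);B=cv2.resize(b,None,fx=3.2,fy=3.2,interpolation=cv2.INTER_CUBIC)
C=np.zeros((560,A.shape[1]+B.shape[1],3),np.uint8);C[:A.shape[0],:A.shape[1]]=A;C[:B.shape[0],A.shape[1]:]=B
print(A.shape,B.shape);cv2.imwrite('pics/c0.png',C)
# tray in both
for n,box in(('t0',(100,150,175,250)),('s0',(265,100,365,175))):
    d=load(n);x0,y0,x1,y1=box;hsv=cv2.cvtColor(d['img'][y0:y1,x0:x1],cv2.COLOR_RGB2HSV)
    m=((hsv[...,2]>165)&(hsv[...,1]<40)).astype(np.uint8)
    c=max(cv2.findContours(m,0,2)[0],key=cv2.contourArea);r=cv2.minAreaRect(c);bx=cv2.boxPoints(r)+[x0,y0];q=cv2.approxPolyDP(c,6,True)[:,0]+[x0,y0]
    print(n,cv2.contourArea(c),bx.tolist(),q.tolist())
    for z in(.025,.005):
        P=np.array([onplane(d,*p,z) for p in bx]);print(z,P.mean(0).round(4),np.linalg.norm(P-np.roll(P,1,0),axis=1).round(3))
```

```text
(560, 385, 3) (320, 400, 3)
t0 3029.0 [[116.93555068969727, 237.99791717529297], [119.19854354858398, 167.84511756896973], [165.15072631835938, 169.32744598388672], [162.8877296447754, 239.4802474975586]] [[121, 170], [117, 238], [162, 239], [164, 171]]
0.025 [0.5437 0.317  0.025 ] [0.133 0.206 0.135 0.206]
0.005 [0.5461 0.3215 0.005 ] [0.134 0.209 0.137 0.209]
s0 1114.5 [[296.3529396057129, 145.4117660522461], [311.97058868408203, 119.38235473632812], [350.6470489501953, 142.5882339477539], [335.02940368652344, 168.61764526367188]] [[311, 121], [302, 147], [329, 165], [350, 143]]
0.025 [0.5847 0.3107 0.025 ] [0.14  0.123 0.149 0.116]
0.005 [0.5764 0.3267 0.005 ] [0.144 0.126 0.152 0.119]
```

View pics/c0.png

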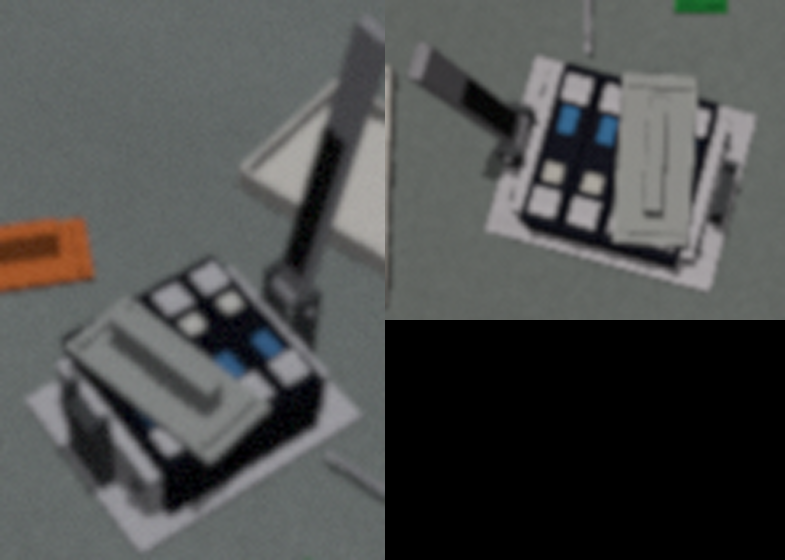

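The enlarged crops show clear guard corners, cradle base corners, the bar tip and the tray rim. I triangulate those across the two views.

Run:
```python
from h import *
s,t=load('s0'),load('t0')
S=lambda x,y:(x/3.5+205-.36,y/3.5+85-.36)
T=lambda x,y:((x-385)/3.2+165-.34,y/3.2+145-.34)
pts={'g++':(S(270,407),T(622,76)),'g+-':(S(212,462),T(697,77)),'g--':(S(65,345),T(688,246)),'g-+':(S(125,300),T(610,238)),
'c++':(S(360,412),T(538,57)),'c+-':(S(142,550),T(755,115)),'c--':(S(27,400),T(710,290)),
'tip':(S(372,25),T(422,60)),
't++':((357,138),(117,166)),'t+-':((330,168),(167,166)),'t--':((274,137),(166,241)),'t-+':((310,108),(113,240))}
X={}
for k,(p,q) in pts.items():
    x,r=tri(s,p,t,q);X[k]=x;print(k,x.round(4),np.round(r,4))
for k in'gt':
    c=[X[k+e] for e in('++','+-','--','-+')];m=np.mean(c,0);l=(c[0]+c[1]-c[2]-c[3])/2;w=(c[0]+c[3]-c[1]-c[2])/2
    print(k,m.round(4),'len',np.linalg.norm(l),np.linalg.norm(w),'yaw',np.arctan2(l[1],l[0]),np.arctan2(-w[0],w[1]))
c=(X['c++']+X['c--'])/2;y=X['c++']-X['c+-'];x=X['c+-']-X['c--'];print('cradle',c,np.linalg.norm(x),np.linalg.norm(y),np.arctan2(x[1],x[0]),np.arctan2(-y[0],y[1]))
yaw=(np.arctan2(x[1],x[0])+np.arctan2(-y[0],y[1]))/2
R=np.array([[np.cos(yaw),-np.sin(yaw)],[np.sin(yaw),np.cos(yaw)]])
f=lambda a,b:c[:2]+R@[a,b]
print('hinge',f(0,.095),'gripclosed',f(0,-.13)); h=np.r_[f(0,.095),.088]; v=X['tip']-h; print('bar',np.linalg.norm(v),R.T@v[:2],v[2],np.arctan2(v[2],-(R.T@v[:2])[1]))
```

```text
g++ [0.6439 0.0342 0.0847] [0.0005 0.0005]
g+- [ 0.644  -0.0319  0.0897] [0.0007 0.0007]
g-- [ 0.4942 -0.028   0.0911] [0.0003 0.0003]
g-+ [0.4982 0.0378 0.0861] [0.0023 0.0023]
c++ [0.6741 0.1152 0.0127] [0.0007 0.0007]
c+- [ 0.625  -0.0885  0.0101] [0.0001 0.0001]
c-- [ 0.4622 -0.0501  0.0072] [0.0008 0.0008]
tip [0.602  0.1717 0.3325] [0.0006 0.0006]
t++ [0.6516 0.3933 0.0291] [0. 0.]
t+- [0.656  0.2468 0.0257] [0.0005 0.0005]
t-- [0.4395 0.2449 0.0026] [0.0033 0.0033]
t-+ [0.4459 0.4054 0.0123] [0.0145 0.0145]
g [0.5701 0.003  0.0879] len 0.14782872326730656 0.06617145972462941 yaw -0.025497753053364828 -0.02891431782804215
t [0.5482 0.3226 0.0174] len 0.21216347998681492 0.15369054606131033 yaw -0.024065731730856722 -0.006497434729181336
cradle [0.56812615 0.03256503 0.00991666] 0.16728978765578545 0.20956960128487925 -0.2320365335910064 -0.23636213140889925
hinge [0.59017225 0.12497157] gripclosed [ 0.53795779 -0.09388603]
bar 0.2492132458391766 [0.0006928  0.04821446] 0.2445038398429433 1.7654914563190593
```

The checks hold: guard plate top at about 88 mm (91 expected), plate 148x66 mm, cradle 167x210 mm, bar at about 1.77 rad and 249 mm long (245 given). Now I move above the guard and turn to its yaw.

```bash
python3 -m jog '[[[393,602,0],[0,0,-0.314],0],[[393,602,0],[0,0,-0.314],0],[[393,602,0],[0,0,-0.314],0],[[393,602,0],[0,0,-0.314],0],[[393,602,0],[0,0,-0.314],0],[[393,602,0],[0,0,-0.314],0],[[393,602,0],[0,0,-0.314],0],[[393,602,0],[0,0,-0.314],0],[[393,602,0],[0,0,-0.314],0],[[393,602,0],[0,0,-0.314],0]]'; python3 -c "
from h import *
print({k:np.round(readout.state()[k],3) for k in('time_s','eef_pos','orientation','qpos')})"
```

```text
time_s: 0.93
eef_pos: [0.405, -0.2487, 0.2482]
orientation: [3.142, 0.0, -0.027]
force: [0.8, -0.8, -0.2]
width: 1.001
grasp_force: 0.0
{'time_s': np.float64(0.933), 'eef_pos': array([ 0.405, -0.249,  0.248]), 'orientation': array([ 3.142,  0.   , -0.027]), 'qpos': array([ 0.719,  0.28 , -0.288,  1.878,  0.094,  0.997, -1.207])}
```

```bash
python3 -m jog '[[[160,240,0],[0,0,0],0],[[160,240,0],[0,0,0],0],[[160,240,0],[0,0,0],0],[[160,240,0],[0,0,0],0],[[160,240,0],[0,0,0],0],[[160,240,0],[0,0,0],0],[[160,240,0],[0,0,0],0],[[160,240,0],[0,0,0],0],[[160,240,0],[0,0,0],0]]'
python3 - <<'E'
from h import *
w=shot('wrist','w0'); shot('top','t1')
print(-w['R'].T@w['t'],w['R'][2], readout.state()['eef_pos'])
img=w['img'][:,:,::-1].copy(); cv2.imwrite('pics/w0v.png',img)
E
```

```text
time_s: 1.68
eef_pos: [0.565, -0.0077, 0.2476]
orientation: [-3.14, 0.001, -0.022]
force: [-0.0, -0.1, 0.2]
width: 1.0
grasp_force: 0.0
[ 0.64070415 -0.00975735  0.37232327] [-0.30005934  0.00839586 -0.95388359] [ 0.56394736 -0.01142578  0.24772147]
```

View pics/w0v.png

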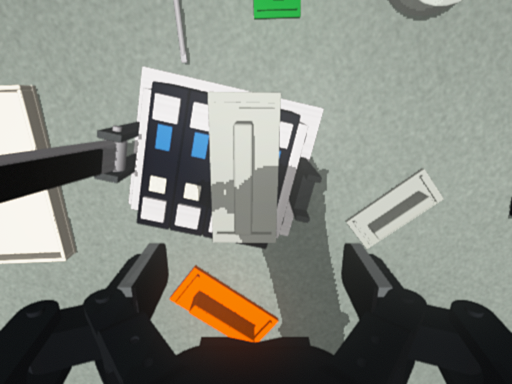

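In the wrist view the guard plate corners are at (208,93), (280,93), (277,243) and (212,241). The rib runs down the middle around columns 233–254.

Run:
```python
from h import *
w=load('w0')
c=np.array([onplane(w,*p,.091) for p in((208,93),(280,93),(277,243),(212,241))]);print(c.round(4),c.mean(0))
for p in((233,122),(254,122),(252,238),(233,238)): print(onplane(w,*p,.125).round(4))
s=load('s0')
m=c.mean(0)
# height: triangulate plate corners wrist vs scene
for p,q in (((208,93),(281.8,200.9)),((280,93),(265.2,216.6)),((277,243),(223.2,183.2)),((212,241),(240.4,170.4))): print(tri(w,p,s,q)[0].round(4))
print(readout.state()['eef_pos'],readout.state()['orientation'])
```

```text
[[ 0.6432  0.0322  0.091 ]
 [ 0.6417 -0.0321  0.091 ]
 [ 0.493  -0.0294  0.091 ]
 [ 0.4967  0.0381  0.091 ]] [0.56865657 0.00218865 0.091     ]
[0.6202 0.0085 0.125 ]
[ 0.6198 -0.0085  0.125 ]
[ 0.5164 -0.0043  0.125 ]
[0.5168 0.013  0.125 ]
[0.6438 0.0337 0.0854]
[ 0.6428 -0.0315  0.0885]
[ 0.4954 -0.0292  0.0943]
[0.4913 0.0404 0.0778]
[ 0.56394736 -0.01142578  0.24772147] [ 3.14075615e+00  1.47405895e-03 -2.75738835e-02]
```

```bash
python3 -m jog '[[[5,13.5,0],[0,0,-0.008],0.5],[[5,13.5,-30],[0,0,-0.008],0.5],[[5,13.5,-60],[0,0,-0.008],0.5],[[5,13.5,-90],[0,0,-0.008],0.5],[[5,13.5,-115],[0,0,-0.008],0.5],[[5,13.5,-128],[0,0,-0.008],0.5],[[5,13.5,-134],[0,0,-0.008],0.5],[[5,13.5,-134],[0,0,-0.008],0.5],[[5,13.5,-134],[0,0,-0.008],0.5]]'
```

```text
time_s: 2.53
eef_pos: [0.5697, 0.0019, 0.1149]
orientation: [3.141, -0.001, -0.037]
force: [-1.0, 0.8, 0.7]
width: 0.501
grasp_force: 0.0
```

```bash
python3 -m jog '[[[0,0,-2],[0,0,0],0.9],[[0,0,-2],[0,0,0],0.9],[[0,0,-2],[0,0,0],1],[[0,0,-2],[0,0,0],1],[[0,0,-2],[0,0,0],1],[[0,0,-2],[0,0,0],1],[[0,0,-2],[0,0,0],1]]'
```

```text
time_s: 3.12
eef_pos: [0.5701, 0.0028, 0.1134]
orientation: [3.141, -0.002, -0.035]
force: [-1.4, -1.0, 6.4]
width: 0.177
grasp_force: 59.8
```

```bash
python3 -m jog '[[[0,0,10],[0,0,0],1],[[0,0,30],[0,0,0],1],[[0,0,60],[0,0,0],1],[[-15,0,90],[0,0,0],1],[[-45,0,105],[0,0,0],1],[[-75,0,105],[0,0,0],1],[[-105,0,105],[0,0,0],1],[[-135,0,105],[0,0,0],1],[[-150,0,105],[0,0,0],1],[[-150,0,105],[0,0,0],1]]' && python3 -m jog '[[[0,30,0],[0,0,0],1],[[0,60,0],[0,0,0],1],[[0,90,0],[0,0,0],1],[[0,120,0],[0,0,0],1],[[0,150,0],[0,0,0],1],[[0,180,0],[0,0,0],1],[[0,210,0],[0,0,0],1],[[0,240,0],[0,0,0],1],[[0,270,0],[0,0,0],1],[[0,300,0],[0,0,0],1]]'
```

```text
time_s: 3.95
eef_pos: [0.4154, 0.0027, 0.2177]
orientation: [3.14, 0.003, -0.035]
force: [-1.2, -1.7, -2.5]
width: 0.178
grasp_force: 58.7
time_s: 4.78
eef_pos: [0.4196, 0.3047, 0.2175]
orientation: [-3.141, -0.0, -0.035]
force: [1.2, 0.1, -3.0]
width: 0.175
grasp_force: 58.9
```

```bash
python3 -m jog '[[[30,17,0],[0,0,0],1],[[60,17,0],[0,0,0],1],[[90,17,-10],[0,0,0],1],[[115,17,-30],[0,0,0],1],[[127,17,-50],[0,0,0],1],[[127,17,-70],[0,0,0],1],[[127,17,-90],[0,0,0],1],[[127,17,-110],[0,0,0],1],[[127,17,-120],[0,0,0],1],[[127,17,-120],[0,0,0],1]]'
python3 - <<'E'
from h import *
s=shot('scene','s2');t=shot('top','t2');A=cv2.resize(s['img'][70:200,240:370,::-1],None,fx=3,fy=3);B=cv2.resize(t['img'][145:275,90:220,::-1],None,fx=3,fy=3);cv2.imwrite('pics/c2.png',np.hstack([A,B]))
E
```

```text
time_s: 5.62
eef_pos: [0.5456, 0.3191, 0.0948]
orientation: [3.139, 0.004, -0.035]
force: [1.0, -0.3, -2.0]
width: 0.174
grasp_force: 59.0
```

View pics/c2.png

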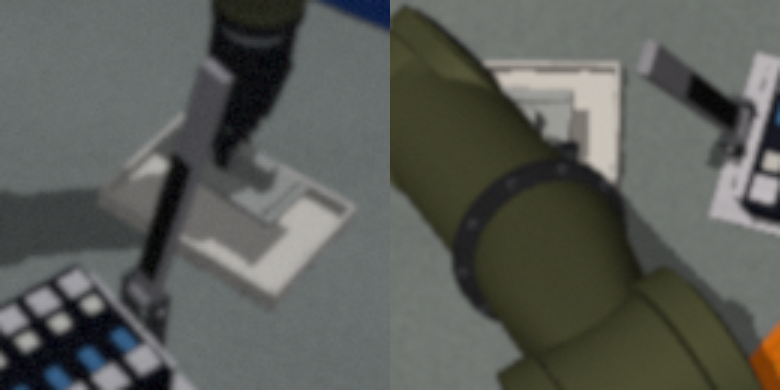

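The guard is level above the tray, its shadow falling inside the walls. I lower it slowly and watch the force.

```bash
python3 -m jog '[[[1,1,-15],[0,0,0],1],[[1,1,-30],[0,0,0],1],[[1,1,-42],[0,0,0],1],[[1,1,-50],[0,0,0],1],[[1,1,-53],[0,0,0],1],[[1,1,-56],[0,0,0],1],[[1,1,-56],[0,0,0],1]]'; python3 -m jog '[[[0,0,-1],[0,0,0],1],[[0,0,-2],[0,0,0],1],[[0,0,-3],[0,0,0],1],[[0,0,-3],[0,0,0],1]]'
```

```text
time_s: 6.3
eef_pos: [0.5477, 0.3211, 0.0414]
orientation: [-3.141, -0.0, -0.035]
force: [-0.5, 0.2, -2.5]
width: 0.178
grasp_force: 59.2
time_s: 6.63
eef_pos: [0.5476, 0.321, 0.0384]
orientation: [-3.141, -0.0, -0.035]
force: [-0.3, -0.7, -2.4]
width: 0.18
grasp_force: 59.2
```

```bash
python3 -m jog '[[[0,0,-1],[0,0,0],1],[[0,0,-2],[0,0,0],1],[[0,0,-3],[0,0,0],1],[[0,0,-3],[0,0,0],1]]'
```

```text
time_s: 6.97
eef_pos: [0.5476, 0.3209, 0.0354]
orientation: [-3.142, -0.0, -0.035]
force: [-0.4, -0.8, -0.2]
width: 0.174
grasp_force: 59.4
```

```bash
python3 -m jog '[[[0,0,-1],[0,0,0],1],[[0,0,-1],[0,0,0],1]]'; python3 -m jog '[[[0,0,0],[0,0,0],0.75],[[0,0,0],[0,0,0],0.6],[[0,0,0],[0,0,0],0.5],[[0,0,0],[0,0,0],0.5],[[0,0,0],[0,0,0],0.5],[[0,0,20],[0,0,0],0.5],[[0,0,50],[0,0,0],0.5],[[0,0,90],[0,0,0],0.5],[[0,0,130],[0,0,0],0.5],[[-20,0,165],[0,0,0],0.5]]'; python3 -m jog '[[[-35,0,0],[0,0,0],0.5],[[-70,-10,0],[0,0,0],0.5],[[-100,-30,10],[0,0,0],0.5],[[-110,-60,30],[0,0,0],0.5],[[-110,-95,60],[0,0,0],0.5],[[-110,-130,90],[0,0,0],0.5],[[-110,-130,90],[0,0,0],0.5]]'
python3 - <<'E'
from h import *
s=shot('scene','s3');t=shot('top','t3');A=cv2.resize(s['img'][70:200,240:370,::-1],None,fx=3,fy=3);B=cv2.resize(t['img'][145:275,90:220,::-1],None,fx=3,fy=3);cv2.imwrite('pics/c3.png',np.hstack([A,B]))
print(readout.state()['eef_pos'])
E
```

```text
time_s: 7.13
eef_pos: [0.5476, 0.3209, 0.0354]
orientation: [3.142, -0.001, -0.035]
force: [-3.3, -2.6, 8.3]
width: 0.174
grasp_force: 60.7
time_s: 7.97
eef_pos: [0.5307, 0.3201, 0.2013]
orientation: [-3.141, -0.003, -0.039]
force: [0.8, 0.5, 0.6]
width: 0.496
grasp_force: 0.0
time_s: 8.55
eef_pos: [0.4187, 0.1869, 0.2929]
orientation: [3.141, -0.005, -0.04]
force: [1.2, -0.8, -0.0]
width: 0.502
grasp_force: 0.0
[0.41846788 0.18964471 0.29074673]
```

View pics/c3.png

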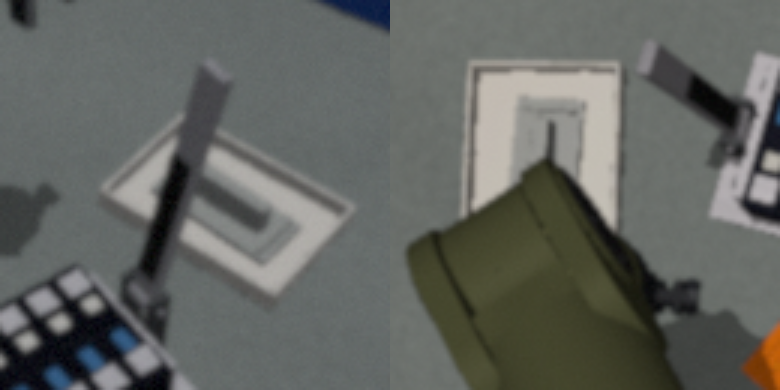

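The guard lies flat in the middle of the tray, released, and the bar is still upright. I'll push the bar down with shut fingers from behind its tip; first I work out the waypoints.

Run:
```python
from h import *
H=np.array([.5902,.125]);u=np.array([.232,.973]);e=readout.state()['eef_pos'];print(e)
st=H+.10*u;print('start',st)
for d in list(range(100,-1,-5)):
    a=np.radians(d);r=.235
    y=-r*np.cos(a)+.006*np.sin(a)+.0145; z=.088+r*np.sin(a)+.006*np.cos(a)+.017
    if d>=75: y=-.245*np.cos(a)+.006*np.sin(a)+.0145; z=.322
    p=np.r_[H+y*u,z]; print(d,((p-np.r_[st,.322])*1000).round(0),p.round(3))
```

```text
[0.41846788 0.18964471 0.29074673]
start [0.6134 0.2223]
100 [ -9. -36.   0.] [0.605 0.186 0.322]
95 [-13. -57.   0.] [0.6   0.166 0.322]
90 [-18. -77.   0.] [0.595 0.145 0.322]
85 [-23. -98.   0.] [0.59  0.124 0.322]
80 [ -28. -119.    0.] [0.585 0.103 0.322]
75 [ -33. -139.    0.] [0.58  0.083 0.322]
70 [ -37. -156.    6.] [0.576 0.066 0.328]
65 [ -42. -175.   -1.] [0.572 0.048 0.321]
60 [ -46. -192.  -10.] [0.568 0.03  0.312]
55 [ -50. -210.  -21.] [0.563 0.013 0.301]
50 [ -54. -226.  -33.] [ 0.56  -0.003  0.289]
45 [ -57. -241.  -47.] [ 0.556 -0.018  0.275]
40 [ -61. -255.  -61.] [ 0.553 -0.032  0.261]
35 [ -64. -267.  -77.] [ 0.55  -0.045  0.245]
30 [ -66. -278.  -94.] [ 0.547 -0.056  0.228]
25 [ -69. -288. -112.] [ 0.545 -0.066  0.21 ]
20 [ -71. -296. -131.] [ 0.543 -0.074  0.191]
15 [ -72. -303. -150.] [ 0.541 -0.08   0.172]
10 [ -73. -307. -170.] [ 0.54  -0.085  0.152]
5 [ -74. -310. -191.] [ 0.539 -0.088  0.131]
0 [ -74. -312. -211.] [ 0.539 -0.09   0.111]
```

```bash
python3 -m jog '[[[0,20,30],[0,0,-0.1],1],[[0,50,30],[0,0,-0.2],1],[[35,60,30],[0,0,-0.2],1],[[70,60,30],[0,0,-0.2],1],[[105,60,30],[0,0,-0.2],1],[[140,50,30],[0,0,-0.2],1],[[170,40,30],[0,0,-0.2],1],[[195,33,30],[0,0,-0.2],1],[[195,33,30],[0,0,-0.2],1],[[195,33,30],[0,0,-0.2],1]]'
python3 - <<'E'
from h import *
s=shot('scene','s4');A=cv2.resize(s['img'][30:230,200:370,::-1],None,fx=3,fy=3);cv2.imwrite('pics/c4.png',A)
print(readout.state()['eef_pos'])
E
```

```text
time_s: 9.48
eef_pos: [0.613, 0.225, 0.3161]
orientation: [3.141, 0.004, -0.235]
force: [-1.1, 0.6, -0.7]
width: -0.001
grasp_force: 0.0
[0.61188834 0.22578904 0.31698561]
```

View pics/c4.png

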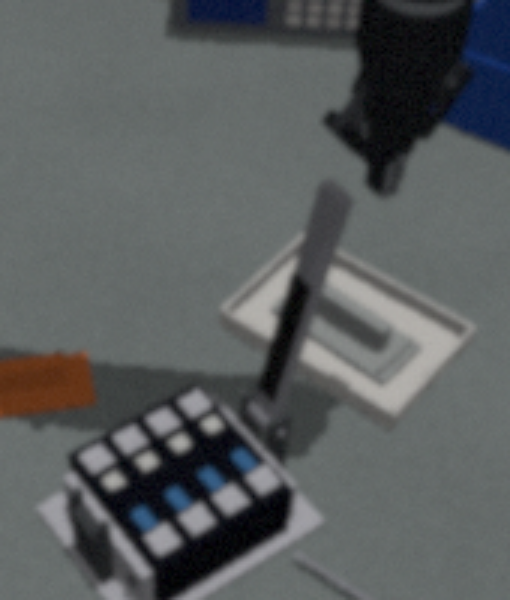

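The shut fingers stand just behind the bar's tip, at (385,190) against (335,185) in the crop. Now I push slowly.

```bash
python3 -m jog '[[[-5,-20,0],[0,0,0],1],[[-9,-38,0],[0,0,0],1],[[-13,-58,3],[0,0,0],1],[[-18,-78,3],[0,0,0],1],[[-23,-99,3],[0,0,0],1],[[-28,-120,3],[0,0,0],1],[[-32,-138,3],[0,0,0],1],[[-35,-150,3],[0,0,0],1]]'
python3 - <<'E'
from h import *
s=shot('scene','s5');A=cv2.resize(s['img'][30:230,200:370,::-1],None,fx=3,fy=3);cv2.imwrite('pics/c5.png',A)
print(readout.state()['eef_pos'])
E
```

```text
time_s: 10.2
eef_pos: [0.5762, 0.0744, 0.3222]
orientation: [-3.141, 0.0, -0.234]
force: [1.2, 2.2, -1.1]
width: -0.0
grasp_force: 0.8
[0.5762036  0.0717838  0.32227114]
```

View pics/c5.png

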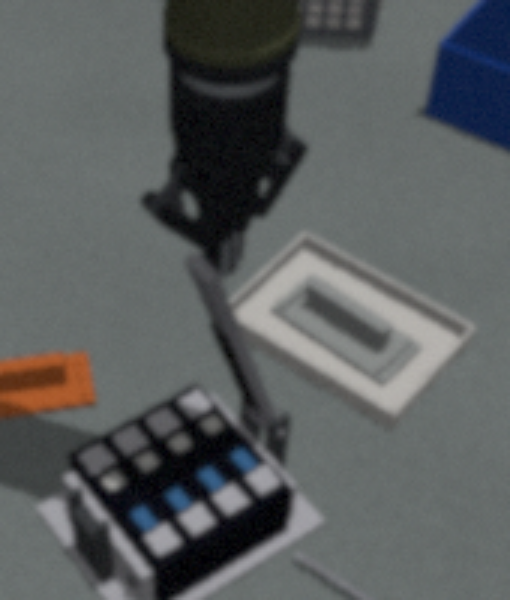

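The bar follows the fingers and is now at about 70°. I carry on along the arc.

```bash
python3 -m jog '[[[-4,-24,-1],[0,0,0],1],[[-8,-42,-10],[0,0,0],1],[[-13,-59,-21],[0,0,0],1],[[-16,-75,-33],[0,0,0],1],[[-20,-90,-47],[0,0,0],1],[[-23,-104,-61],[0,0,0],1],[[-26,-117,-77],[0,0,0],1],[[-29,-128,-94],[0,0,0],1],[[-31,-138,-112],[0,0,0],1],[[-33,-146,-131],[0,0,0],1]]' && python3 -m jog '[[[-1,-3,-10],[0,0,0],1],[[-2,-6,-20],[0,0,0],1],[[-3,-8,-30],[0,0,0],1],[[-3,-11,-40],[0,0,0],1],[[-4,-13,-50],[0,0,0],1],[[-4,-14,-60],[0,0,0],1],[[-4,-15,-70],[0,0,0],1],[[-4,-15,-76],[0,0,0],1],[[-4,-15,-76],[0,0,0],1]]'
```

```text
time_s: 11.08
eef_pos: [0.5446, -0.0712, 0.1909]
orientation: [-3.141, -0.001, -0.234]
force: [0.1, -0.8, 0.6]
width: -0.001
grasp_force: 0.5
time_s: 11.83
eef_pos: [0.5398, -0.087, 0.1138]
orientation: [3.141, 0.002, -0.235]
force: [-0.5, 0.1, 0.4]
width: -0.006
grasp_force: 0.0
```

```bash
python3 -m jog '[[[0,0,-1],[0,0,0],1],[[0,0,-2],[0,0,0],1],[[0,0,-3],[0,0,0],1],[[0,0,-3],[0,0,0],1]]'
python3 - <<'E'
from h import *
s=shot('scene','s6');A=cv2.resize(s['img'][100:250,200:330,::-1],None,fx=4,fy=4);cv2.imwrite('pics/c6.png',A)
E
```

```text
time_s: 12.17
eef_pos: [0.5407, -0.087, 0.1125]
orientation: [-3.141, -0.001, -0.235]
force: [-0.3, -0.7, 0.1]
width: 0.005
grasp_force: 0.0
```

View pics/c6.png

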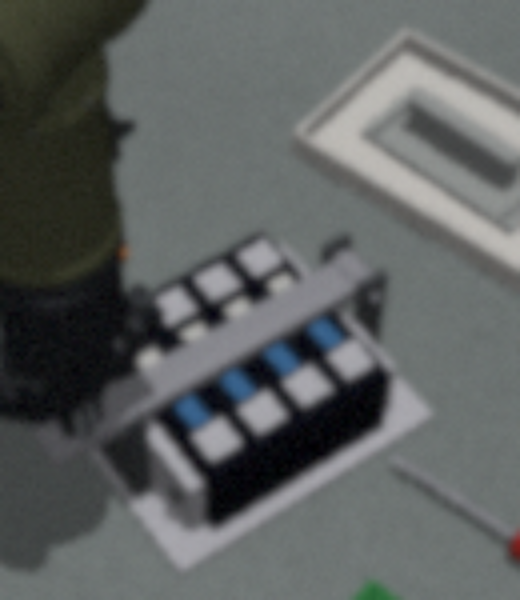

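The bar looks nearly home in the fork. I press until a clear contact force shows that it is seated.

```bash
python3 -m jog '[[[0,0,-1],[0,0,0],1],[[0,0,-2],[0,0,0],1],[[0,0,-2],[0,0,0],1]]'; python3 -m jog '[[[0,0,-1],[0,0,0],1],[[0,0,-2],[0,0,0],1],[[0,0,-2],[0,0,0],1]]'
```

```text
time_s: 12.47
eef_pos: [0.5407, -0.0871, 0.111]
orientation: [3.141, -0.001, -0.235]
force: [-1.8, 1.1, 7.0]
width: -0.001
grasp_force: 3.5
time_s: 12.72
eef_pos: [0.5408, -0.0871, 0.1108]
orientation: [3.141, -0.002, -0.235]
force: [-7.0, 0.3, 23.7]
width: -0.004
grasp_force: 12.3
```

The stop is hard at a fingertip height of 94 mm, which is the bar's top when closed, so it is home. I retreat and verify.

```bash
python3 -m jog '[[[0,0,5],[0,0,0],1],[[0,0,30],[0,0,0],1],[[0,0,65],[0,0,0],1],[[0,-30,100],[0,0,0],1],[[-20,-65,120],[0,0,0],1],[[-40,-100,130],[0,0,0],1],[[-60,-135,130],[0,0,0],1],[[-60,-170,130],[0,0,0],1],[[-60,-170,130],[0,0,0],1],[[-60,-170,130],[0,0,0],1]]'
python3 - <<'E'
from h import *
s=shot('scene','s7');t=shot('top','t7');A=cv2.resize(s['img'][90:250,190:370,::-1],None,fx=2.2,fy=2.2);B=cv2.resize(t['img'][90:250,100:280,::-1],None,fx=2.2,fy=2.2);cv2.imwrite('pics/c7.png',np.hstack([A,B]))
print(readout.state()['force'],readout.state()['joint_vel'])
H=np.array([.5902,.125]);u=np.array([.232,.973])
for a in(0,.05,.1): # bar top end centre, predicted pixels
    p=np.r_[H-.245*np.cos(a)*u,.088+.245*np.sin(a)+.006]; q=proj(s,p);r=proj(t,p);print(a,(q-[190,90])*2.2,(r-[100,90])*2.2+[396,0])
E
```

```text
time_s: 13.55
eef_pos: [0.4795, -0.26, 0.2381]
orientation: [3.141, -0.0, -0.241]
force: [0.3, 1.4, -0.9]
width: 0.001
grasp_force: 0.0
[-0.40814063  0.86506776  0.67046717] [-0.02472953 -0.00352779 -0.01566973  0.00342253  0.00012272  0.00169539
  0.00092706]
0 [ 44.96009432 268.08094458] [814.76007928 259.98628668]
0.05 [ 43.98916383 262.37931936] [815.2975729  258.79530238]
0.1 [ 43.46886297 256.29997566] [815.3653242 257.4592409]
```

View pics/c7.png

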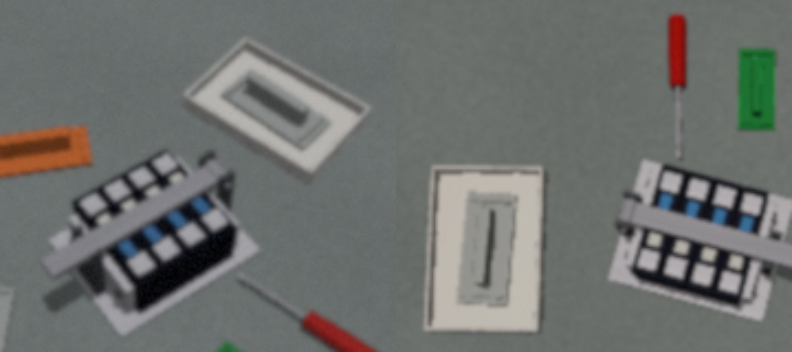

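The bar end is at about (49,266) in the crop, against (45,268) predicted for 0 rad. The guard is flat in the middle of the tray, the screwdriver has not moved, and the arm is clear of everything.

```bash
python3 -c "
from bench import ticket
print(ticket.sign_off())"
```

```text
the job is handed in; nothing more can be done
None
```

The guard is set down flat, rib up, in the middle of the tray and the bar is pressed home in its catch; the job was handed in at about 14 s, and no verdict came back.

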